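# Index the die table to the copper round

### The arm

A 6-joint arm with a two-finger parallel gripper is mounted at the origin on the work surface. World frame = base frame: x ahead of the robot, y to its left, z up, the work surface at z = 0. Lengths are in m, angles in rad, forces in N, time in s.
With the tool pointing down it reaches from about 0.35 to 0.975 m from the base axis. Payload 4.9 kg.
Tool frame: the origin (TCP) lies at the very end of the fingers, on their centre line; the grasp point (between the pads) lies 19 mm behind it (pinch_z is the distance from the TCP to the grasp point, in m); z points along the fingers, y is the line along which they close (so a half turn about z gives the same grasp; the last joint's range is limited). The gripper opens to 85 mm and grips with 20 to 120 N. Pads are 22 mm wide; open, the fingers measure 114 mm over their backs; the gripper's body (76 mm by 85 mm) begins 54 mm behind the grasp point. The pads swing forward as they close: fully open they stand 13 mm farther back than shut.
Start: joints at [-0.119, 0.053, 1.613, -0, 1.476, -0.119], TCP at [0.625, 0, 0.231] pointing down, gripper open.
Joint ranges: [-3.01, 3.01], [-1.01, 2.22], [0.06, 2.58], [-1.02, 4.17], [0.09, 2.62], [-3.14, 3.14]. Speed limits (rad/s): [2.57, 2.57, 3.14, 3.14, 3.14, 3.14].

### API

Orientations are given as a unit quaternion [w, x, y, z].
In Python, from plant import * gives the robot as it stands. The module is installed in compiled form; this text tells all that it offers.
- The arm moves only by the tool play_rows, never from a script. Its arguments are lists of equal length, an entry for each row: "linear": the shift along the world's x, y, z in m, a list of three; "turn": the turn about the world's z in degrees. A call has 1 to 8 rows; each row shifts and turns the commanded pose from where the row before left it; what a row does not reach is not made up. A row lasts 1/8 s, in which the tool goes at most 62.5 mm and 10.7 degrees, less where a joint would pass 70% of its speed; a pose out of reach is approached as far as the arm can. A call is refused whole if a number of a shift passes 0.0625 or a number of a turn 10.7, either way. A call with a gripper value outside its range is refused whole. "hand" is the finger opening in m, from 0 to 0.0854, set as the call begins (left out, the last holds). The fingers move at their own pace and stop on an object; the grip force is fixed at half the most. Time passes only in rows, so rows that do not move let the fingers close. It gives the time, the measured TCP pose, the force, the opening and the grip force at its end, in the units of the state.
- state(): the state, without advancing time (a new reading comes with each control period).
- grab_frame(name): name is "scene" or "side" or "wrist"; returns the picture (420x560x3 uint8, red, green, blue); there is no depth.
- camera_info(name): a dict with "camera_matrix" (3x3 intrinsics, pixels), "origin" and "attitude" of the camera in the world; the wrist camera has in their place "mount" (4x4, takes a point from camera to tool coordinates, whose origin is the TCP and whose axes are the flange's). Camera axes: x right, y down, z forward; pixel columns grow to the right and rows downward; lengths in m; the calibration is good to about 2 mm. A picture is of the moment at which its call begins: read the wrist's pose just before it. camera_info takes no time and is no camera call.
- job_done(): hands the job in; it is judged then, once.
Trained networks look in the newest picture that a camera, given by its name, has taken for a name from the list of things; names that differ only in an ending like _2 or _b are one class to them, and where a whole thing is asked for, a point or a joint stands for the part that bears it (a point fixed in the world has none). Each returns a list of dicts, best first, with "p" (0 to 1); they miss things now and then, are a little off and sometimes report something else, mostly with a low value. They report only what shows in the picture. A call takes as long as a camera call. They do not tell look-alikes from the thing itself.
- trace(camera, thing): "region" (420x560 bool, what is visible of it) and "location" ([column, row] in pixels, amid what is visible of it).
The state is a dict: "time": time; "joint_pos": joint angles; "joint_vel": joint speeds; "joint_efforts": joint torques, N m; "tool_pos": TCP position; "tool_rot": TCP orientation; "contact_force": force on the tool from outside, world axes, zero at the start; "ft_torque": the same for the moment, N m; "gripper_width": opening from 0.0 (shut) to 1.0 (fully open); "grasp_force": force on a finger pad.
Only numpy, scipy, OpenCV 4.12 (cv2) and the standard library are available. Lean on these libraries where they do the work, as an engineer would, in place of code of your own. Each camera call takes 0.05 s, during which the arm holds its last target. There are 200 camera calls.

### The job

Turn the rotary die table on the red bench to the position that brings the nest holding the copper round to the yellow pointer, and leave it clicked home there. The copper round stays seated in its nest: do not lift it out.

Things in the scene. Friction and masses are not known exactly. Their poses are not given: they have to be found in the camera images.
- die_table: Fixed blue base, 280 mm across, of the rotary die table. Origin: on the vertical turning axis, at bench height; its +x points to the yellow pointer on a blue block outside the rim (126 to 200 mm from the axis, 61 mm high). On it turns an aluminium disc 240 mm across, top 52 mm above the bench, with six nests 60 degrees apart, centred 65 mm from the axis, four 8 mm high pins each.
- handle (a point): Centre of the handle's grip: upright black cylinder, 20 mm thick, 36 mm tall (70 to 106 mm above the bench) on a 12 mm stem, fixed to the turning disc 103 mm from the axis; at the start straight across from the pointer. The disc turns either way without end; 3 to 6 N here turns it. A spring roller clicks it home every 60 degrees; past half way it runs on to the next by itself.
- pointer_spot (a point): The place in front of the yellow pointer, fixed to the base: 65 mm from the turning axis on the line to the pointer, 52 mm above the bench (the disc's top). The centre of whichever nest is clicked home at the pointer lies here; at the start that nest is empty.
- copper_round: Loose copper disc, 40 mm across, 6 mm thick, about 67 g, flat in its nest between four pins with 1 mm of play. Origin: centre of its underside, 52 mm above the bench. It starts one position (60 degrees) from the pointer, on one side or the other. Steel, brass and black rubber rounds of the same size lie in other nests.
Not all that is in view belongs to the job. What is shaped like the copper_round but blue or green is not meant.

How it is judged:
At the end, for the whole second after the job is handed in: The turntable has been turned (its handle stands more than 80 mm from where it started) and the copper round lies flat in its nest, at rest, with its centre within 12 mm of the pointer spot (horizontal distance between copper_round and pointer_spot below 0.012 m and distance of handle from where it was at the start of the episode above 0.08 m and height (world z) of copper_round between 0.048 and 0.056 m and angle between copper_round's own z axis and vertical below 0.15 rad and linear speed of copper_round below 0.02 m/s); the robot touches nothing.
It fails at once if the copper round is lifted out of its nest (height (world z) of copper_round above 0.07 m).
It also fails if it takes over 32 s, if anything falls off the work surface, if the arm or the gripper's body presses on something with over 40 N, if the wrist force passes 120 N, or if a joint passes its speed limit or range.

## Working session

There is one attempt and no reset: what is moved stays moved. The work goes in short steps, Python scripts to look and compute and a tool call to move; the robot and the scene stay as the last step left them, time stands still between calls to the robot, and variables do not carry over. Pictures are saved under pics/ and viewed, at most 10 in all, crops included, and the job is handed in when it is done.

Besides the shell and the picture viewer there is one more tool, called after "Request:" as name([rows], argument=value, ...), one row to a line, values as JSON. play_rows: Moves the arm, as the interface text tells. Its arguments: {"type":"object","properties":{"linear":{"type":"array","items":{"type":"array","items":{"type":"number"}}},"turn":{"type":"array","items":{"type":"number"}},"hand":{"type":"number"}},"required":["linear","turn"]}

```bash
mkdir -p pics; python3 - <<'E'
from plant import *
import cv2,numpy as np
a=grab_frame("scene");b=grab_frame("side")
cv2.imwrite("pics/a.png",a[:,:,::-1]);cv2.imwrite("pics/b.png",b[:,:,::-1])
for n in("scene","side"):print(camera_info(n))
for n in("scene","side"):
  for t in("die_table","handle","copper_round"):
    print(n,t,[(r["p"],r["location"],int(r["region"].sum())) for r in trace(n,t)[:5]])
E
```

```text
{'camera_matrix': array([[485.79440857,   0.        , 276.92543502],
       [  0.        , 485.79440857, 210.72997382],
       [  0.        ,   0.        ,   1.        ]]), 'origin': array([1.01362758, 0.43869473, 0.49065059]), 'attitude': array([-0.19392969,  0.342112  ,  0.81194416, -0.43139   ])}
{'camera_matrix': array([[472.26599968,   0.        , 289.53040085],
       [  0.        , 472.26599968, 201.55223298],
       [  0.        ,   0.        ,   1.        ]]), 'origin': array([ 0.44632593, -0.5885703 ,  0.53635644]), 'attitude': array([-0.4542019 ,  0.88664595, -0.07159013,  0.04934011])}
scene die_table [(0.98, [307.3, 261.9], 18648)]
scene handle [(0.78, [313.5, 241.4], 11333)]
scene copper_round [(0.7, [298.3, 208.4], 326), (0.68, [188.7, 211.2], 241), (0.49, [244.6, 187.4], 208)]
side die_table [(0.87, [275.6, 234.3], 14305)]
side handle [(0.71, [268.4, 213.7], 8743)]
side copper_round [(0.82, [234.5, 344.0], 578), (0.67, [332.6, 333.6], 535), (0.65, [250.9, 224.1], 310)]
```

View pics/a.png

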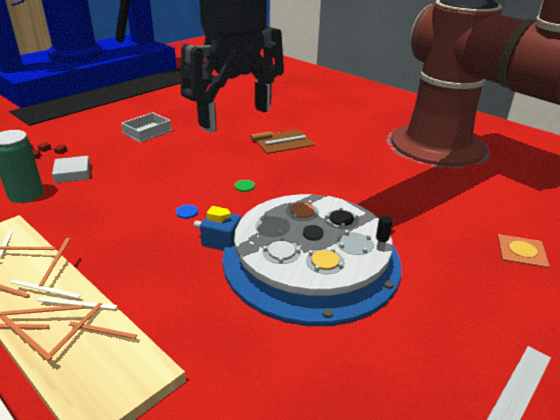

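View pics/b.png

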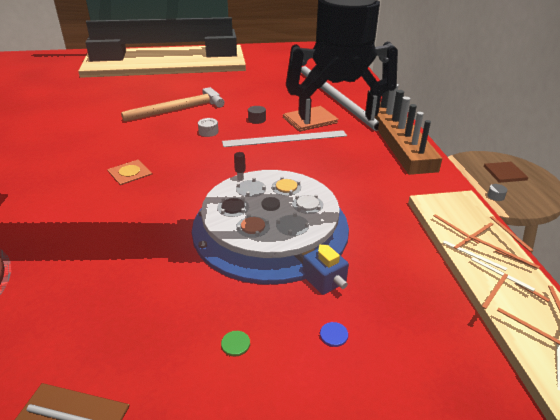

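The copper round is the brown one in the shade, at (303,210) in scene and (255,225) in side. The pointer is at (218,214) and (329,256), and the handle at (384,229) and (239,162). The empty nest at the pointer is next to the copper round.

```bash
cat > h.py <<'E'
from plant import *
import cv2,numpy as np
from scipy.spatial.transform import Rotation as R
def px2w(n,uv,z):
  c=camera_info(n);q=np.array(c["attitude"]);r=R.from_quat(q[[1,2,3,0]])
  d=r.apply(np.linalg.inv(c["camera_matrix"])@[*uv,1]);o=c["origin"]
  return o+d*(z-o[2])/d[2]
E
python3 - <<'E'
from h import *
P={"scene":dict(hub=(313.5,232.5,.054),cop=(303,210,.058),ptr=(219,210,.061),htop=(384,219.5,.106),hbot=(383.5,240,.07),blk=(341,217,.058),brs=(326,260,.058),stl=(357,243,.058),emp=(273,227,.052)),
"side":dict(hub=(271,203.5,.054),cop=(255,225,.058),ptr=(329,254,.061),htop=(239.5,154,.106),hbot=(239.5,172,.07),blk=(233,205,.058),brs=(287,186,.058),stl=(251,187,.058),emp=(293,223,.052))}
for n in P:
  h=px2w(n,P[n]["hub"][:2],P[n]["hub"][2])
  for k,v in P[n].items():
    p=px2w(n,v[:2],v[2]);d=p-h
    print(n,k,p.round(4),"r",np.hypot(d[0],d[1]).round(4),"ang",np.degrees(np.arctan2(d[1],d[0])).round(1))
s=state();print(s["tool_pos"],s["tool_rot"],s["time"],s["gripper_width"])
E
```

```text
scene hub [0.5352 0.0708 0.054 ] r 0.0 ang 0.0
scene cop [0.5043 0.0223 0.058 ] r 0.0575 ang -122.5
scene ptr [ 0.6037 -0.0693  0.061 ] r 0.1559 ang -64.0
scene htop [0.4978 0.1646 0.106 ] r 0.101 ang 111.7
scene hbot [0.4947 0.1677 0.07  ] r 0.105 ang 112.7
scene blk [0.4765 0.0781 0.058 ] r 0.0592 ang 173.0
scene brs [0.5773 0.1288 0.058 ] r 0.0717 ang 54.0
scene stl [0.5141 0.1364 0.058 ] r 0.0689 ang 107.9
scene emp [0.5668 0.0153 0.052 ] r 0.0639 ang -60.4
side hub [0.5397 0.0713 0.054 ] r 0.0 ang 0.0
side cop [0.5049 0.0106 0.058 ] r 0.07 ang -119.8
side ptr [ 0.6063 -0.0785  0.061 ] r 0.1639 ang -66.0
side htop [0.4946 0.1596 0.106 ] r 0.0991 ang 117.0
side hbot [0.4929 0.156  0.07  ] r 0.0967 ang 118.9
side blk [0.4739 0.0707 0.058 ] r 0.0658 ang -179.5
side brs [0.5754 0.1156 0.058 ] r 0.0569 ang 51.1
side stl [0.5102 0.1214 0.058 ] r 0.0581 ang 120.5
side emp [0.5684 0.0144 0.052 ] r 0.0638 ang -63.2
[6.24915222e-01 1.30679082e-05 2.31157261e-01] [-9.27941842e-05  7.07109567e-01  7.07103986e-01 -6.66992335e-05] 0.4 1.0021821610647355
```

Request:
play_rows([
  [-0.03, 0.04, 0],
  [-0.035, 0.04, 0],
  [-0.035, 0.04, -0.01],
  [-0.03, 0.042, -0.01],
  [0, 0, 0],
  [0, 0, 0],
], turn=[6, 7, 7, 6, 0, 0])

```text
time: 1.15
tool_pos: [0.4954, 0.1618, 0.2117]
tool_rot: [0.0, 0.53, 0.848, 0.0]
contact_force: [-0.1, -0.7, 0.4]
gripper_width: 0.998
grasp_force: 0.0
```

```bash
python3 - <<'E'
from h import *
s=state();a=grab_frame("wrist");cv2.imwrite("pics/w.png",a[:,:,::-1])
c=camera_info("wrist");print(c,s["tool_pos"],s["tool_rot"],s["time"],s["contact_force"])
E
```

```text
{'camera_matrix': array([[313.93389667,   0.        , 281.64270253],
       [  0.        , 313.93389667, 210.15820138],
       [  0.        ,   0.        ,   1.        ]]), 'mount': array([[-3.09000000e-04, -9.47490447e-01, -3.19783923e-01,
         8.24995553e-02],
       [ 9.99998254e-01,  2.96589432e-04, -1.84504308e-03,
        -6.35182326e-04],
       [ 1.84300522e-03, -3.19783935e-01,  9.47488701e-01,
        -1.42826993e-01],
       [ 0.00000000e+00,  0.00000000e+00,  0.00000000e+00,
         1.00000000e+00]])} [0.49538657 0.16184793 0.21171171] [4.90374949e-04 5.30025396e-01 8.47981618e-01 1.25709424e-04] 1.15 [-0.05276535 -0.65921131  0.35456258]
```

View pics/w.png

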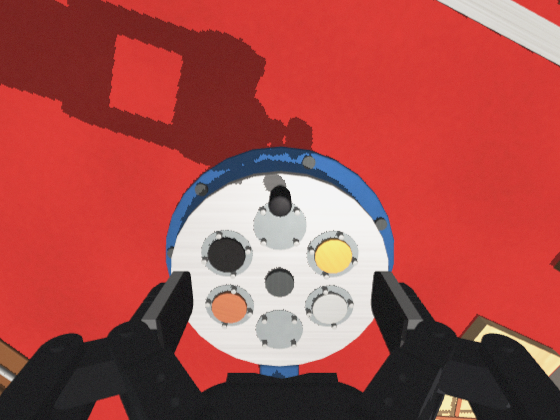

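The wrist view shows the orange copper round at (229,308), the empty nest at the pointer at (278,329), the hub at (279,283) and the handle top at about (280,199).

```bash
python3 - <<'E'
from h import *
c=camera_info("wrist");s=state();q=s["tool_rot"];T=np.eye(4);T[:3,:3]=R.from_quat(np.array(q)[[1,2,3,0]]).as_matrix();T[:3,3]=s["tool_pos"]
M=T@c["mount"]
def f(u,v,z):
  d=M[:3,:3]@np.linalg.inv(c["camera_matrix"])@[u,v,1];o=M[:3,3];return o+d*(z-o[2])/d[2]
h=f(279,283,.054)
for k,u,v,z in [("hub",279,283,.054),("htop",280,202,.106),("cop",229,308,.058),("emp",278,329,.052),("brs",333.5,257,.058),("blk",227,256,.058),("ste",328,306,.058)]:
  p=f(u,v,z);d=p-h;print(k,p.round(4),np.hypot(*d[:2]).round(4),np.degrees(np.arctan2(d[1],d[0])).round(1))
E
```

```text
hub [0.5374 0.0667 0.054 ] 0.0 0.0
htop [0.4911 0.1655 0.106 ] 0.1091 115.1
cop [0.5001 0.0158 0.058 ] 0.0631 -126.2
emp [0.5636 0.0097 0.052 ] 0.0627 -65.3
brs [0.5742 0.1222 0.058 ] 0.0666 56.4
blk [0.4732 0.0743 0.058 ] 0.0647 173.3
ste [0.5981 0.0664 0.058 ] 0.0607 -0.3
```

Request:
play_rows([
  [-0.001, 0, -0.04],
  [0, 0, -0.045],
  [0, 0, -0.04],
  [0, 0, -0.01],
  [0, 0, 0],
], turn=[-1, 0, 0, 0, 0])

```text
time: 1.82
tool_pos: [0.4947, 0.1614, 0.0767]
tool_rot: [0.0, 0.538, 0.843, -0.0]
contact_force: [-0.5, -0.7, 0.4]
gripper_width: 0.998
grasp_force: 0.0
```

Request:
play_rows([
  [0, 0, 0],
  [0, 0, 0],
  [0, 0, 0],
  [0, 0, 0],
  [0, 0, 0],
], turn=[0, 0, 0, 0, 0], hand=0.026)

```text
time: 2.45
tool_pos: [0.4939, 0.162, 0.0764]
tool_rot: [0.0, 0.537, 0.843, 0.0]
contact_force: [-0.2, 0.4, 0.4]
gripper_width: 0.303
grasp_force: 0.0
```

```bash
python3 - <<'E'
from h import *
a=np.radians(115.2+np.arange(0,67,6));p=np.c_[.5375+.103*np.cos(a),.068+.103*np.sin(a)]
print(np.diff(p,axis=0).round(4),p.round(4)[[0,5,10]])
s=state();print(s["contact_force"],s["tool_pos"],s["gripper_width"]*.0854)
b=grab_frame("side");cv2.imwrite("pics/c.png",cv2.resize(b[80:300,130:400,::-1],None,fx=2.2,fy=2.2))
E
```

```text
[[-0.0095 -0.0051]
 [-0.0089 -0.0061]
 [-0.0082 -0.007 ]
 [-0.0075 -0.0078]
 [-0.0066 -0.0085]
 [-0.0057 -0.0092]
 [-0.0047 -0.0097]
 [-0.0037 -0.0101]
 [-0.0026 -0.0105]
 [-0.0015 -0.0107]
 [-0.0003 -0.0108]] [[0.4936 0.1612]
 [0.4529 0.1268]
 [0.4349 0.0766]]
[-0.18727375  0.40602673  0.39961711] [0.49394758 0.16204212 0.0763739 ] 0.025845619959731617
```

View pics/c.png

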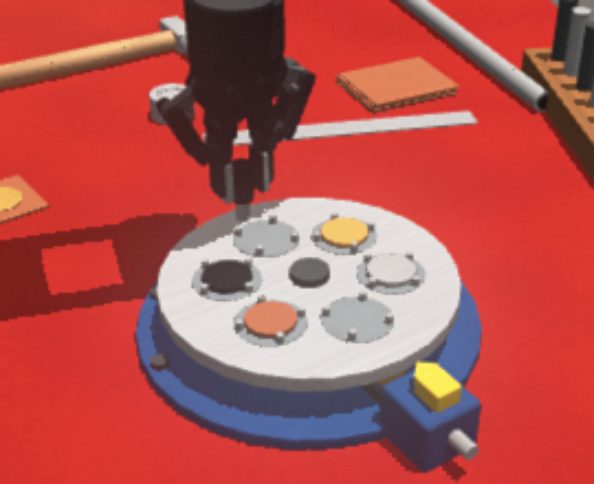

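The handle, at about (243,180) in the crop, stands between the fingers. I now follow the arc, 6 degrees per row.

Request:
play_rows([
  [-0.0095, -0.0051, 0],
  [-0.0089, -0.0061, 0],
  [-0.0082, -0.007, 0],
  [-0.0075, -0.0078, 0],
  [-0.0066, -0.0085, 0],
], turn=[6, 6, 6, 6, 6])

```text
time: 3.12
tool_pos: [0.4538, 0.1277, 0.0768]
tool_rot: [0.001, 0.299, 0.954, 0.001]
contact_force: [2.2, 1.0, 0.1]
gripper_width: 0.307
grasp_force: 1.0
```

Request:
play_rows([
  [-0.0057, -0.0092, 0],
  [-0.0047, -0.0097, 0],
  [-0.0037, -0.0101, 0],
  [-0.0026, -0.0105, 0],
  [-0.0015, -0.0107, 0],
  [0, 0, 0],
  [0, 0, 0],
], turn=[6, 6, 6, 6, 6, 0, 0])

```text
time: 4.0
tool_pos: [0.4351, 0.0775, 0.0763]
tool_rot: [0.0, 0.044, 0.999, 0.0]
contact_force: [0.2, -0.5, -0.0]
gripper_width: 0.302
grasp_force: 0.0
```

Request:
play_rows([
  [0, 0, 0],
  [0, 0, 0],
  [0, 0, 0],
  [0, 0, 0],
], turn=[0, 0, 0, 0], hand=0.0854)

```text
time: 4.5
tool_pos: [0.4351, 0.0774, 0.0763]
tool_rot: [-0.0, 0.044, 0.999, -0.0]
contact_force: [-0.3, 1.1, 0.2]
gripper_width: 1.002
grasp_force: 0.0
```

```bash
python3 - <<'E'
from h import *
b=grab_frame("side");cv2.imwrite("pics/d.png",cv2.resize(b[80:300,130:400,::-1],None,fx=2.2,fy=2.2))
E
```

```text
(no output)
```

View pics/d.png

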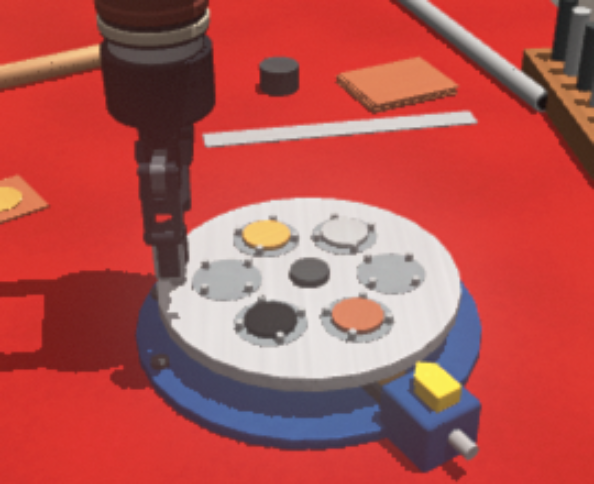

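The copper round is now at the pointer, at (358,315) in the crop, where the empty nest was. I lift the gripper clear.

Request:
play_rows([
  [0, 0, 0.03],
  [0, 0, 0.04],
  [0, 0, 0.04],
  [0, 0, 0.03],
  [0, 0, 0],
  [0, 0, 0],
], turn=[0, 0, 0, 0, 0, 0])

```text
time: 5.3
tool_pos: [0.4345, 0.0773, 0.215]
tool_rot: [-0.001, 0.044, 0.999, -0.0]
contact_force: [0.9, 0.0, -0.1]
gripper_width: 1.002
grasp_force: 0.0
```

```bash
python3 - <<'E'
from h import *
b=grab_frame("side");cv2.imwrite("pics/e.png",cv2.resize(b[80:300,130:400,::-1],None,fx=2.2,fy=2.2))
print(px2w("side",(130+358/2.2,80+315/2.2),.058))
E
```

```text
[0.56632767 0.00650442 0.058     ]
```

View pics/e.png

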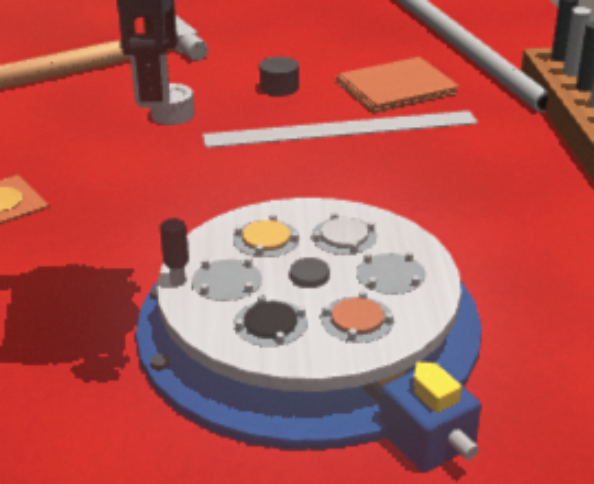

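The gripper is clear. The copper round sits flat in its nest at the pointer, and the handle has moved on 60 degrees.

```bash
python3 -c "
from plant import *
print(job_done())"
```

```text
the job is handed in; nothing more can be done
None
```

The die table is turned 60 degrees and clicked home with the copper round seated at the yellow pointer; the gripper is clear and the job is handed in, though the interface gave no verdict.

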